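Nest the inner angle in the corner-gluing jig

ROBOT

A 6-joint arm with a two-finger parallel gripper is mounted at the origin on the work surface. World frame = base frame: x ahead of the robot, y to its left, z up, the work surface at z = 0. Lengths are in m, angles in rad, forces in N, time in s.
With the tool pointing down it reaches from about 0.3 to 0.875 m from the base axis. Payload 6.4 kg.
Tool frame: the origin (TCP) lies at the very end of the fingers, on their centre line; the grasp point (between the pads) lies 19 mm behind it; z points along the fingers, y is the line along which they close (so a half turn about z gives the same grasp; the last joint's range is limited). The gripper opens to 85 mm and grips with 20 to 120 N. Pads are 22 mm wide; open, the fingers measure 114 mm over their backs; the gripper's body (76 mm by 85 mm) begins 54 mm behind the grasp point. The pads swing forward as they close: fully open they stand 13 mm farther back than shut.
Start: joints at [0.914, 0.181, 1.607, -0, 1.354, -0.206], TCP at [0.251, 0.518, 0.231] pointing down, gripper open.
Joint ranges: [-2.99, 2.99], [-0.89, 2.07], [0.3, 2.58], [-1.14, 4.28], [0, 2.63], [-3.12, 3.12]. Speed limits (rad/s): [2.57, 2.57, 3.01, 3.14, 3.14, 3.14].

INTERFACE

Orientations are given as a 3x3 rotation matrix whose columns are the frame's x, y, z axes.
In Python, from workcell import readout, imaging, manip gives the robot as it stands. The module is installed in compiled form; this text tells all that it offers.
- The arm moves only by the tool jog_arm, never from a script. Its argument "deltas" is a list that holds one entry, the list of rows, each a list of 6 numbers: the shift along the tool's x, y, z in units of 0.3 m (1.0 is 0.3 m), then the turn, a rotation vector about the tool's x, y, z in units of 45 degrees (1.0 is 45 degrees). In form: [[[tx, ty, tz, ax, ay, az], ...]]. A call has 1 to 12 rows; each row is the pose to reach, as a shift and turn from the pose commanded when the call began, along the tool's axes at that moment; what a row does not reach only later rows make up. A row lasts 1/12 s, in which the tool goes at most 41.7 mm and 7.16 degrees, less where a joint would pass 70% of its speed; a pose out of reach is approached as far as the arm can. A call with a number of a shift or a turn outside -1 to 1 is refused whole. A call with a gripper value outside its range is refused whole. "jaw" is the closure, from -1 (fully open) to 1 (shut), set as the call begins (left out, the last holds). The fingers move at their own pace and stop on an object; "grip_force" is the grip in N (left out, the last holds). Time passes only in rows, so rows that repeat a pose let the fingers close. It gives the time, the measured TCP pose, the force, the opening and the grip force at its end, in the units of the state.
- readout.observe(): the state, without advancing time (a new reading comes with each control period).
- imaging.camera(name): name is "scene" or "top"; returns the picture (480x640x3 uint8, red, green, blue); there is no depth.
- imaging.camera_model(name): a dict with "K" (3x3 intrinsics, pixels), "world_to_cam" (4x4, takes a point from world to camera coordinates). Camera axes: x right, y down, z forward; pixel columns grow to the right and rows downward; lengths in m; the calibration is good to about 2 mm. A picture is of the moment at which its call begins. camera_model takes no time and is no camera call.
- manip.sign_off(): hands the job in; it is judged then, once.
The state is a dict: "t": time; "joint_positions": joint angles; "qd": joint speeds; "tau": joint torques, N m; "eef_pos": TCP position; "ee_rot": TCP orientation; "wrist_force": force on the tool from outside, world axes, zero at the start; "moment": the same for the moment, N m; "finger_gap": finger opening in m; "gripper_force": force on a finger pad.
Only numpy, scipy, OpenCV 4.12 (cv2) and the standard library are available. Lean on these libraries where they do the work, as an engineer would, in place of code of your own. Each camera call takes 0.05 s, during which the arm holds its last target. There are 200 camera calls.

TASK

Set up the corner-gluing jig: nest the longer of the two loose aluminium angle pieces into the fixed aluminium jig angle that lies V-up on the wooden rest, heel into corner and both legs lying flat, and slide it gently along the V until its end butts fully against the dark stop block; press it home there, lightly but firmly, for a moment. Lower it in rather than dropping it and do not ram the stop; leave it there, let go, and leave the short piece and the other things on the table where they are.

Things in the scene. Friction and masses are not known exactly. Their poses are not given: they have to be found in the camera images.
- long_angle: Piece to nest: aluminium L-section, legs 38 mm wide outside, 8 mm thick, 56 mm long, about 85 g, one leg flat on the green cutting mat (top 3 mm above table). Origin: outer heel edge (outside corner of the L), mid-length. y along its length (ends at +-28 mm), x along the flat leg (0 to 38 mm), z up the upright leg (0 to 38 mm). Can be gripped across its ends. Either end may face the stop.
- short_angle: Bystander: same section, only 34 mm long, same kind of origin and axes, on the same mat. The two may have changed places.
- rest: Fixed wooden rest, base 100 x 250 x 12 mm, two V blocks (tops 55 mm high) carrying the fixed jig angle: aluminium, legs 40 mm outside, 4 mm thick, 220 mm long, V-up, legs rising at 45 degrees to rims 73 mm above the table, 28 mm either side of the middle. Origin: table level under the middle; y along the V, z up.
- rest_corner (a point): Middle of the inside corner line (bottom of the V) of the jig angle, 50.7 mm above the table. Axes as the rest: y along the V (ends +-110 mm), x level across it, z up. Nested, the piece's origin lies on this line (x = z = 0).
- stop: Fixed dark steel stop block, 32 mm square, 14 mm long, lying in the V towards its -y end; its place along the V varies by 50 mm; top 45 mm above the V's bottom. Origin: on the V's bottom line, in the face the piece must butt against; that face looks to +y (axes as the rest). With the piece home its origin is at y = 28 mm from here.
- knife: Bystander: blue cutter knife, 165 mm long along y, lying on the mat's far edge, 18 mm wide, 19 mm high with the mat. Origin: centre of underside.
- ruler: Bystander: steel ruler 310 x 30 x 2 mm, between mat and rest. Origin: centre of underside; x along it.
- tape: Bystander: roll of tape, 96 mm across, 25 mm high. Origin: centre of underside.
- glue: Bystander: white glue jar, 52 mm across, 110 mm high. Origin: centre of underside.
- pen: Bystander: white pen, 130 mm long along x. Origin: centre of underside.
There are look-alikes about, which are no part of the job. What is shaped like the long_angle but purple, turquoise or yellow is not meant.

How it is judged:
By the outcome, as a careful person would: the job done as asked, in the order asked, and still so for the second after the job is handed in, with the robot touching nothing.
It also fails if it takes over 54 s, if anything falls off the work surface, if the arm or the gripper's body presses on something with over 40 N, if the wrist force passes 120 N, or if a joint passes its speed limit or range.

## Working session

There is one attempt and no reset: what is moved stays moved. The work goes in short steps, Python scripts to look and compute and a tool call to move; the robot and the scene stay as the last step left them, time stands still between calls to the robot, and variables do not carry over. Pictures are saved under pics/ and viewed, at most 10 in all, crops included, and the job is handed in when it is done.

Besides the shell and the picture viewer there is one more tool, called after "Emit:" by a JSON object that holds its "api" and its "payload", one argument or row to a line. jog_arm: Moves the arm, as the interface text tells. Shifts and turns lie within -1 to 1; 1 stands for 0.3 m of shift or 45 degrees of turn. Its arguments: {"type":"object","properties":{"deltas":{"type":"array"},"jaw":{"type":"number"},"grip_force":{"type":"number"}},"required":["deltas"]}

```bash
mkdir -p pics; python3 - <<'E'
from workcell import readout, imaging
import cv2,numpy as np
for n in("scene","top"):
    cv2.imwrite(f"pics/{n}0.png",imaging.camera(n)[:,:,::-1]); m=imaging.camera_model(n); print(np.round(m["K"],1).tolist(),np.round(m["world_to_cam"],4).tolist())
s=readout.observe();print({k:np.round(v,3).tolist() for k,v in s.items()})
E
```

```text
[[458.5, 0.0, 313.9], [0.0, 458.5, 236.8], [0.0, 0.0, 1.0]] [[0.3817, 0.9243, -0.0005, -0.2959], [0.6985, -0.2889, -0.6547, -0.3184], [-0.6053, 0.2495, -0.7559, 1.2332], [0.0, 0.0, 0.0, 1.0]]
[[520.4, 0.0, 313.2], [0.0, 520.4, 236.6], [0.0, 0.0, 1.0]] [[0.0172, -0.9996, 0.0237, 0.0525], [-0.9883, -0.0205, -0.1512, 0.5526], [0.1517, -0.0208, -0.9882, 0.9785], [0.0, 0.0, 0.0, 1.0]]
{'t': 0.1, 'joint_positions': [0.914, 0.181, 1.608, 0.0, 1.354, -0.206], 'qd': [0.0, -0.001, -0.004, -0.0, 0.001, -0.001], 'tau': [-0.0, -44.588, -35.224, -0.0, 0.004, 0.0], 'eef_pos': [0.25, 0.517, 0.23], 'ee_rot': [[-0.9, 0.436, -0.001], [0.436, 0.9, -0.001], [0.0, -0.002, -1.0]], 'wrist_force': [-0.023, -0.326, -0.189], 'moment': [-0.005, 0.0, 0.032], 'gripper_force': 0.0, 'finger_gap': 0.086}
```

View pics/scene0.png

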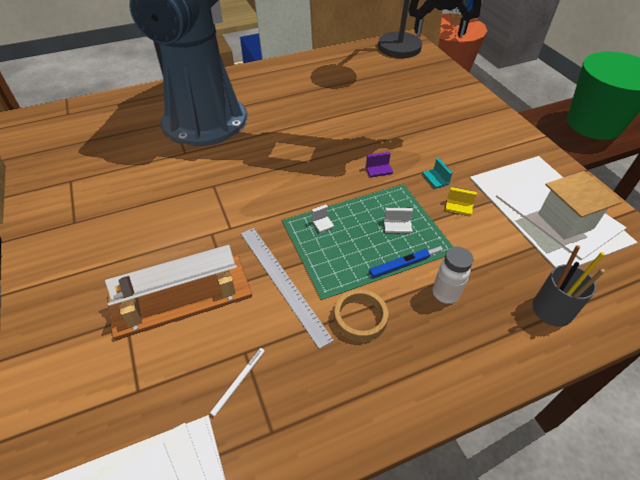

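View pics/top0.png

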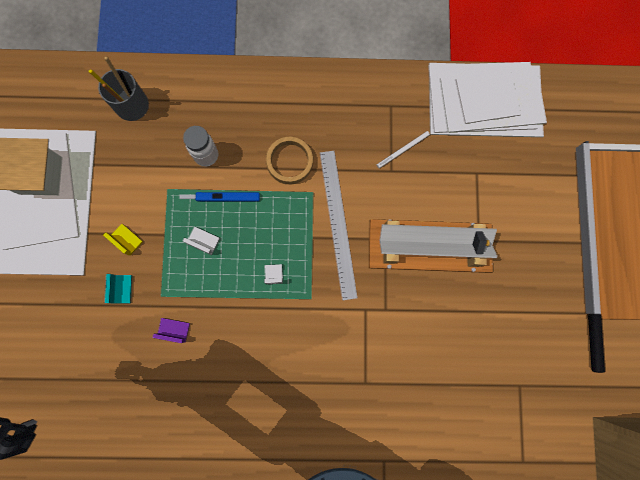

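The long piece is at about (203,240) in the top view and (398,222) in the scene view. The short one is at (273,274) in the top view. The rest is near (440,243) in the top view, with the stop at its right (-y) end. Next I'll enlarge these areas.

```bash
python3 - <<'E'
import cv2,numpy as np
t=cv2.imread("pics/top0.png");s=cv2.imread("pics/scene0.png")
r=lambda im,x,y,w,h,W,H:cv2.resize(im[y:y+h,x:x+w],(W,H),interpolation=cv2.INTER_CUBIC)
a=np.vstack([np.hstack([r(t,173,220,60,40,480,320),r(s,374,200,40,40,320,320)]),r(t,366,210,140,70,800,280)[:280]]) if 0 else None
cv2.imwrite("pics/c1.png",np.hstack([r(t,178,220,50,40,400,320),r(s,374,200,50,40,400,320)]))
cv2.imwrite("pics/c2.png",np.vstack([r(t,364,212,140,65,700,325),r(s,100,240,156,55,780,275)[:,:700]]))
E
```

```text
(no output)
```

View pics/c1.png

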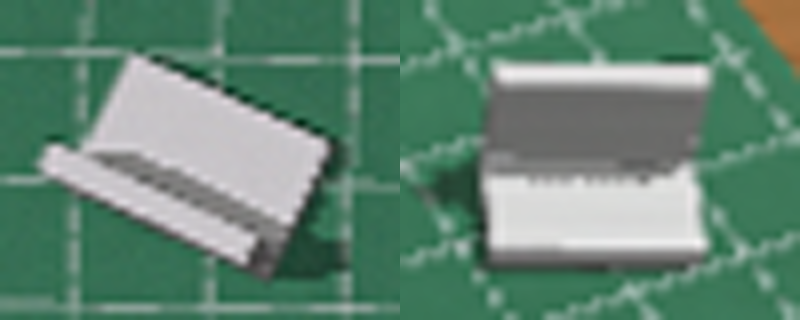

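View pics/c2.png

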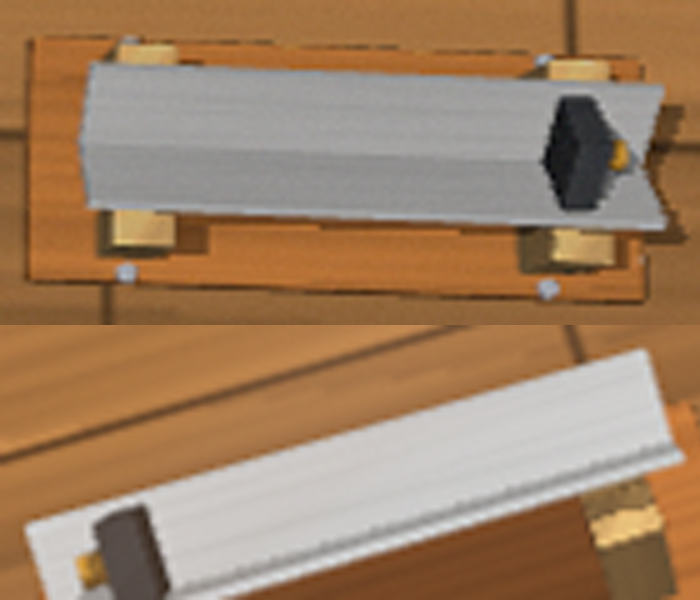

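```bash
cat > fit.py <<'E'
import numpy as np
from workcell import imaging
from scipy.optimize import least_squares
M={n:imaging.camera_model(n) for n in("top","scene")}
def proj(n,P):
    m=M[n];W=np.array(m["world_to_cam"]);c=W[:3,:3]@P.T+W[:3,3:];u=np.array(m["K"])@c;return (u[:2]/u[2]).T
def crop(ox,oy,s,pts): return [((x+.5)/s-.5+ox,(y+.5)/s-.5+oy) for x,y in pts]
def pose(p,L,z0):
    c,s=np.cos(p[2]),np.sin(p[2]);L=np.array(L,float)/1000
    return np.c_[p[0]+c*L[:,0]-s*L[:,1],p[1]+s*L[:,0]+c*L[:,1],L[:,2]+z0]
def fit(obs,z0,p0):
    f=lambda p:np.concatenate([(proj(n,pose(p,L,z0))-np.array(px)).ravel() for n,L,px in obs])
    r=least_squares(f,p0,loss="soft_l1");print(np.round(r.x,4),np.degrees(r.x[2]).round(2));print(np.round(r.fun.reshape(-1,2),1).tolist());return r.x
E
cat > m1.py <<'E'
from fit import *
T=("top",[(38,28,8),(38,-28,8),(0,28,38),(0,-28,38),(8,-28,38)],crop(178,220,8,[(133,55),(330,147),(40,175),(248,265),(263,236)]))
S=("scene",[(0,-28,38),(0,28,38),(8,-28,38),(8,28,38),(38,-28,8),(38,28,8),(38,-28,0),(38,28,0)],crop(374,200,8,[(95,63),(310,65),(90,85),(305,90),(90,248),(305,248),(87,270),(307,268)]))
for o in([T],[S],[T,S]): fit(o,.003,[.5,.25,-.4])
T=("top",[(28.3,110,73.3),(-28.3,110,73.3),(28.3,-110,73.3),(-28.3,-110,73.3)],crop(364,212,5,[(95,62),(90,207),(663,87),(667,228)]))
S=("scene",[(-26,-110,75.5),(-26,110,75.5),(28.3,110,73.3)],crop(100,240,5,[(27,200),(645,25),(684,133)]))
for o in([T],[S],[T,S]): r=fit(o,0,[.5,-.2,0])
# stop: solve y0
T=("top",[(22.6,0,73.3),(-22.6,0,73.3),(22.6,-14,73.3),(-22.6,-14,73.3),(0,0,50.7)],crop(364,212,5,[(565,97),(562,208),(598,100),(590,208),(545,158)]))
Sc=("scene",[(0,0,96)],crop(100,240,5,[(147,180)]))
for n,L,px in(T,Sc):
  for l,p in zip(L,px):
    q=least_squares(lambda v:proj(n,pose(r,[(l[0],l[1]+v[0],l[2])],0))[0]-np.array(p),[-70]);print(n,l,q.x.round(1),q.fun.round(1))
E
python3 m1.py
```

```text
[ 0.526   0.2915 -0.396 ] -22.69
[[-0.1, -0.0], [0.5, -0.4], [-0.1, -0.0], [-0.0, 0.3], [-0.1, 0.1]]
[ 0.528   0.2926 -0.4018] -23.02
[[-0.5, 0.0], [-0.5, -0.1], [0.5, 0.0], [0.7, -0.4], [0.1, 0.1], [0.2, 0.3], [0.1, -0.1], [-0.7, 0.3]]
[ 0.5271  0.2922 -0.3969] -22.74
[[-0.4, -0.5], [0.2, -0.9], [-0.4, -0.6], [-0.3, -0.3], [-0.4, -0.4], [-0.9, -0.2], [-0.9, -0.3], [0.1, -0.2], [0.2, -0.7], [-0.2, -0.1], [-0.1, -0.0], [-0.3, -0.3], [-1.0, -0.0]]
[ 0.5436 -0.1772 -0.02  ] -1.14
[[-0.4, -0.2], [0.1, 0.2], [0.3, -0.5], [-0.0, 0.6]]
[ 0.5431 -0.1747 -0.018 ] -1.03
[[-0.3, 0.0], [0.1, -0.6], [0.2, 0.4]]
[ 0.5434 -0.176  -0.0206] -1.18
[[-1.0, -0.2], [-0.5, 0.2], [-0.3, -0.4], [-0.6, 0.7], [-1.0, 0.2], [-0.5, -0.2], [-0.5, 0.9]]
top (22.6, 0, 73.3) [-72.7] [ 0.  -0.3]
top (-22.6, 0, 73.3) [-71.] [-0.   0.9]
top (22.6, -14, 73.3) [-71.4] [ 0.  -0.6]
top (-22.6, -14, 73.3) [-67.7] [-0.   1.1]
top (0, 0, 50.7) [-72.1] [-0.   0.8]
scene (0, 0, 96) [-64.3] [0.2 0.8]
```

```bash
cat > go.py <<'E'
import sys,numpy as np
from workcell import readout
from scipy.spatial.transform import Rotation as Ro
# args: x y z yaw(deg of tool y measured as piece yaw) tilt(deg, tool leaning so z points outward +x)
x,y,z,yaw,tilt=map(float,sys.argv[1:6]);s=readout.observe()
# tool y = piece y, tool x = -piece x, tool z down; then tilt about tool y
R=Ro.from_euler('z',yaw,degrees=True)*Ro.from_euler('y',-tilt,degrees=True)*Ro.from_matrix(np.diag([-1,1,-1]))
C=Ro.from_matrix(np.array(s["ee_rot"]));d=C.inv().apply(np.array([x,y,z])-s["eef_pos"])
print("shift",(d/.3).round(4),"turn",((C.inv()*R).as_rotvec()/(np.pi/4)).round(4),"rows",(np.linalg.norm(d)/.0417).round(1),"z-axis",R.as_matrix()[:,2].round(2))
print({k:np.round(s[k],4).tolist() for k in("t","eef_pos","wrist_force","finger_gap")})
E
python3 go.py .5386 .2874 .10 -22.7 0
```

```text
shift [-1.1991 -0.2698  0.4349] turn [-0.002  -0.0005 -0.0696] rows 9.4 z-axis [ 0.  0. -1.]
{'t': 0.1, 'eef_pos': [0.2502, 0.5172, 0.2305], 'wrist_force': [-0.0229, -0.3262, -0.1889], 'finger_gap': 0.0856}
```

Emit:
{"api": "jog_arm", "payload": {
  "deltas": [
    [[-0.6, -0.13, 0.2, 0, 0, -0.07], [-0.6, -0.13, 0.2, 0, 0, -0.07], [-0.6, -0.13, 0.2, 0, 0, -0.07], [-0.6, -0.13, 0.2, 0, 0, -0.07], [-0.6, -0.13, 0.2, 0, 0, -0.07], [-0.6, -0.13, 0.2, 0, 0, -0.07]]
  ],
  "jaw": -0.5
}}

```text
t: 0.6
eef_pos: [0.3981, 0.4001, 0.1687]
ee_rot: [[-0.921, 0.39, -0.002], [0.39, 0.921, -0.003], [0.001, -0.004, -1.0]]
wrist_force: [-0.2, 0.6, 0.0]
finger_gap: 0.0642
gripper_force: 0.0
```

```bash
python3 go.py .5386 .2874 .09 -22.7 0
```

```text
shift [-0.5778 -0.1621  0.2626] turn [-0.005  -0.0008 -0.0057] rows 4.7 z-axis [ 0.  0. -1.]
{'t': 0.6, 'eef_pos': [0.3981, 0.4001, 0.1687], 'wrist_force': [-0.2023, 0.6288, 0.0074], 'finger_gap': 0.0642}
```

Emit:
{"api": "jog_arm", "payload": {
  "deltas": [
    [[-0.57, -0.15, 0.26, 0, 0, 0], [-0.57, -0.15, 0.26, 0, 0, 0], [-0.57, -0.15, 0.26, 0, 0, 0], [-0.57, -0.15, 0.26, 0, 0, 0], [-0.57, -0.15, 0.26, 0, 0, 0], [-0.57, -0.15, 0.26, 0, 0, 0], [-0.57, -0.15, 0.26, 0, 0, 0]]
  ],
  "jaw": -0.65
}}

```text
t: 1.18
eef_pos: [0.5358, 0.2957, 0.0921]
ee_rot: [[-0.922, 0.388, -0.002], [0.388, 0.922, -0.0], [0.002, -0.001, -1.0]]
wrist_force: [-0.1, 0.6, 0.3]
finger_gap: 0.0704
gripper_force: 0.0
```

```bash
python3 go.py .5386 .2874 .045 -22.7 0; python3 - <<'E'
from workcell import imaging
import cv2,numpy as np
r=lambda im,x,y,w,h:cv2.resize(im[y:y+h,x:x+w],(400,400),interpolation=cv2.INTER_CUBIC)
cv2.imwrite("pics/h1.png",np.hstack([r(imaging.camera("top"),150,190,100,100),r(imaging.camera("scene"),350,160,100,100)])[:,:,::-1])
E
```

```text
shift [-0.0198 -0.0217  0.157 ] turn [-0.0017 -0.0027 -0.0027] rows 1.1 z-axis [ 0.  0. -1.]
{'t': 1.1833, 'eef_pos': [0.5358, 0.2957, 0.0921], 'wrist_force': [-0.1216, 0.6119, 0.2792], 'finger_gap': 0.0704}
```

View pics/h1.png

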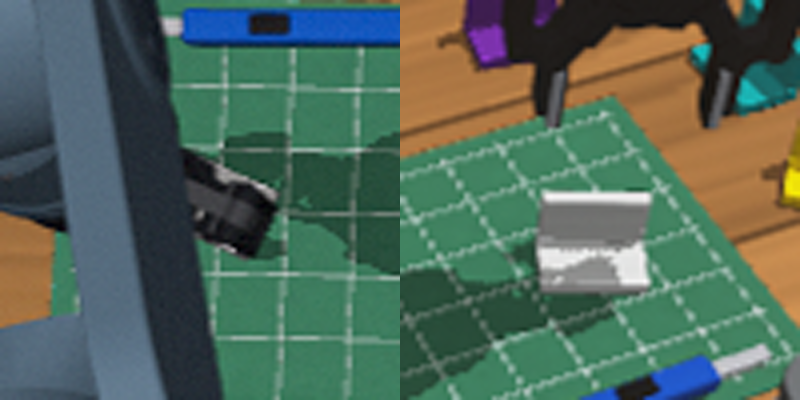

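In the scene half, the open fingers straddle the piece's line at about (555,110) and (715,110). The piece is undisturbed below at (595,240). I'll correct xy and then descend.

Emit:
{"api": "jog_arm", "payload": {
  "deltas": [
    [[-0.02, -0.022, 0.03, 0, 0, 0], [-0.02, -0.022, 0.1, 0, 0, 0], [-0.02, -0.022, 0.15, 0, 0, 0], [-0.02, -0.022, 0.15, 0, 0, 0], [-0.02, -0.022, 0.15, 0, 0, 0]]
  ]
}}

```text
t: 1.7
eef_pos: [0.5376, 0.2885, 0.0477]
ee_rot: [[-0.923, 0.384, -0.002], [0.384, 0.923, -0.001], [0.002, -0.001, -1.0]]
wrist_force: [0.3, -0.2, -0.2]
finger_gap: 0.0703
gripper_force: 0.0
```

```bash
python3 go.py .5386 .2874 .007 -22.7 0
```

```text
shift [-0.0047 -0.0019  0.1355] turn [-0.0016 -0.0019  0.0022] rows 1.0 z-axis [ 0.  0. -1.]
{'t': 1.7, 'eef_pos': [0.5376, 0.2885, 0.0477], 'wrist_force': [0.3321, -0.2021, -0.2351], 'finger_gap': 0.0703}
```

Emit:
{"api": "jog_arm", "payload": {
  "deltas": [
    [[-0.004, -0.002, 0.03, 0, 0, 0], [-0.004, -0.002, 0.06, 0, 0, 0], [-0.004, -0.002, 0.09, 0, 0, 0], [-0.004, -0.002, 0.12, 0, 0, 0], [-0.004, -0.002, 0.134, 0, 0, 0], [-0.004, -0.002, 0.134, 0, 0, 0], [-0.004, -0.002, 0.134, 0, 0, 0]]
  ]
}}

```text
t: 2.28
eef_pos: [0.5395, 0.2871, 0.0076]
ee_rot: [[-0.923, 0.386, -0.001], [0.386, 0.923, -0.0], [0.001, -0.001, -1.0]]
wrist_force: [0.3, -0.0, -0.0]
finger_gap: 0.071
gripper_force: 0.0
```

Emit:
{"api": "jog_arm", "payload": {
  "deltas": [
    [[0, 0, 0, 0, 0, 0], [0, 0, 0, 0, 0, 0], [0, 0, 0, 0, 0, 0], [0, 0, 0, 0, 0, 0], [0, 0, 0, 0, 0, 0], [0, 0, 0, 0, 0, 0]]
  ],
  "jaw": -0.2,
  "grip_force": 35
}}

```text
t: 2.78
eef_pos: [0.5404, 0.2874, 0.0088]
ee_rot: [[-0.923, 0.386, 0.001], [0.386, 0.923, 0.0], [-0.001, 0.001, -1.0]]
wrist_force: [-0.5, 0.1, 4.5]
finger_gap: 0.0549
gripper_force: 37.5
```

Emit:
{"api": "jog_arm", "payload": {
  "deltas": [
    [[0, 0, -0.02, 0, 0, 0], [0, 0, -0.05, 0, 0, 0], [0, 0, -0.1, 0, 0, 0], [0, 0, -0.2, 0, 0, 0], [0, 0, -0.3, 0, 0, 0], [0, 0, -0.4, 0, 0, 0], [0, 0, -0.4, 0, 0, 0], [0, 0, -0.4, 0, 0, 0]]
  ]
}}

```text
t: 3.45
eef_pos: [0.5413, 0.2877, 0.1311]
ee_rot: [[-0.923, 0.385, 0.005], [0.385, 0.923, 0.001], [-0.004, 0.003, -1.0]]
wrist_force: [-0.3, 0.4, -0.9]
finger_gap: 0.0547
gripper_force: 37.4
```

```bash
python3 go.py .44 .05 .2 -1.15 45; python3 - <<'E'
from workcell import imaging
import cv2,numpy as np
a=imaging.camera("scene");cv2.imwrite("pics/h2.png",cv2.resize(a[80:240,320:480],(600,600),interpolation=cv2.INTER_CUBIC)[:,:,::-1])
E
```

```text
shift [ 0.0054 -0.8606 -0.2325] turn [-0.1847 -0.9823 -0.4544] rows 6.4 z-axis [ 0.71 -0.01 -0.71]
{'t': 3.45, 'eef_pos': [0.5413, 0.2877, 0.1311], 'wrist_force': [-0.3361, 0.3989, -0.9272], 'finger_gap': 0.0547}
```

View pics/h2.png

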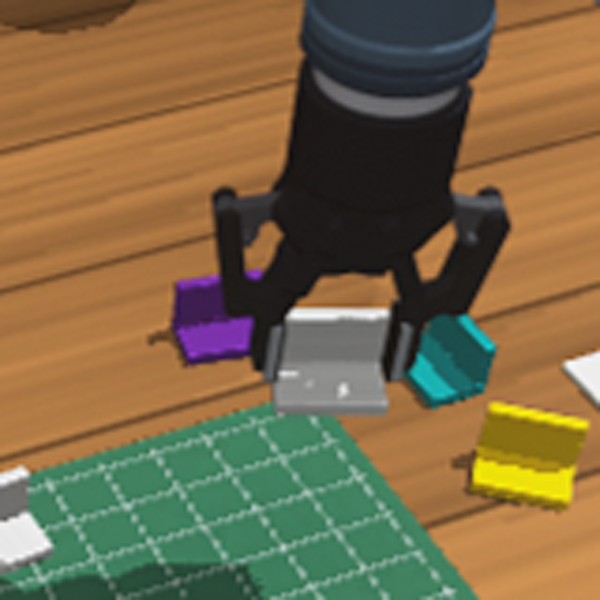

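The piece is held square between the pads at about (335,360), lifted clear. I'll carry it toward the rest, tilting as it goes.

Emit:
{"api": "jog_arm", "payload": {
  "deltas": [
    [[0, -0.1, -0.1, -0.02, -0.1, -0.05], [0, -0.2, -0.2, -0.05, -0.25, -0.11], [0, -0.35, -0.2, -0.07, -0.4, -0.18], [0, -0.45, -0.22, -0.1, -0.55, -0.25], [0, -0.55, -0.23, -0.13, -0.7, -0.32], [0, -0.65, -0.23, -0.16, -0.85, -0.4], [0, -0.75, -0.23, -0.18, -0.98, -0.45], [0, -0.85, -0.23, -0.18, -0.98, -0.45], [0, -0.86, -0.23, -0.18, -0.98, -0.45], [0, -0.86, -0.23, -0.18, -0.98, -0.45], [0, -0.86, -0.23, -0.18, -0.98, -0.45]]
  ]
}}

```text
t: 4.42
eef_pos: [0.4382, 0.0478, 0.1941]
ee_rot: [[-0.714, 0.028, 0.7], [0.018, 1.0, -0.021], [-0.7, -0.003, -0.714]]
wrist_force: [-1.1, -0.3, -1.0]
finger_gap: 0.0552
gripper_force: 37.7
```

```bash
python3 go.py .5494 -.171 .15 -1.15 45
```

```text
shift [-0.1745 -0.7183  0.3801] turn [-0.0094 -0.0123 -0.0043] rows 6.0 z-axis [ 0.71 -0.01 -0.71]
{'t': 4.4167, 'eef_pos': [0.4382, 0.0478, 0.1941], 'wrist_force': [-1.055, -0.2639, -0.9724], 'finger_gap': 0.0552}
```

Emit:
{"api": "jog_arm", "payload": {
  "deltas": [
    [[-0.02, -0.1, 0.05, -0.009, -0.012, -0.004], [-0.05, -0.22, 0.12, -0.009, -0.012, -0.004], [-0.08, -0.34, 0.18, -0.009, -0.012, -0.004], [-0.11, -0.46, 0.25, -0.009, -0.012, -0.004], [-0.14, -0.58, 0.31, -0.009, -0.012, -0.004], [-0.165, -0.68, 0.36, -0.009, -0.012, -0.004], [-0.174, -0.718, 0.38, -0.009, -0.012, -0.004], [-0.174, -0.718, 0.38, -0.009, -0.012, -0.004], [-0.174, -0.718, 0.38, -0.009, -0.012, -0.004], [-0.174, -0.718, 0.38, -0.009, -0.012, -0.004]]
  ]
}}

```text
t: 5.25
eef_pos: [0.5528, -0.1661, 0.1555]
ee_rot: [[-0.714, 0.02, 0.7], [0.017, 1.0, -0.011], [-0.7, 0.004, -0.714]]
wrist_force: [-0.9, 0.4, -2.2]
finger_gap: 0.0548
gripper_force: 37.8
```

```bash
python3 go.py .5494 -.171 .11 -1.15 45;python3 - <<'E'
from workcell import imaging
import cv2,numpy as np
a=imaging.camera("scene");cv2.imwrite("pics/h3.png",cv2.resize(a[190:350,80:280],(800,600),interpolation=cv2.INTER_CUBIC)[:,:,::-1])
E
```

```text
shift [ 0.1141 -0.017   0.1005] turn [ 0.0038 -0.012  -0.0033] rows 1.1 z-axis [ 0.71 -0.01 -0.71]
{'t': 5.25, 'eef_pos': [0.5528, -0.1661, 0.1555], 'wrist_force': [-0.9433, 0.3509, -2.2466], 'finger_gap': 0.0548}
```

View pics/h3.png

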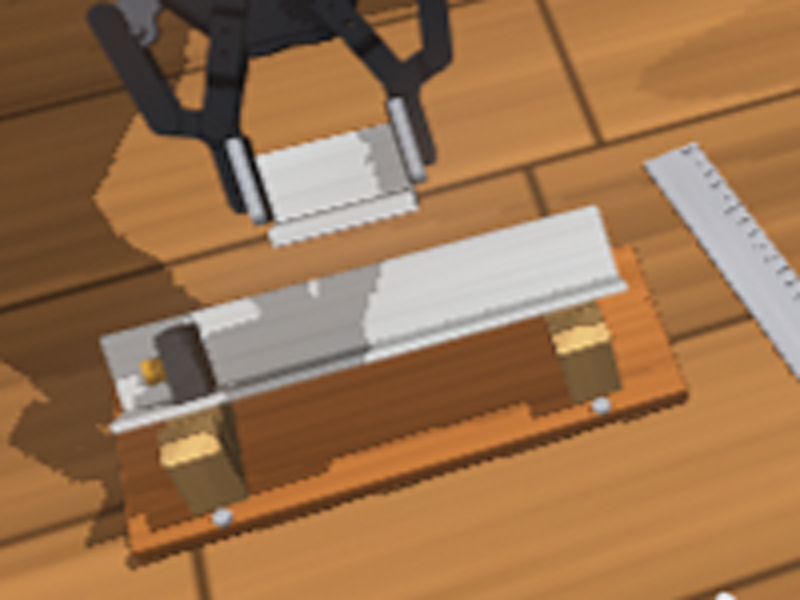

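The piece hangs V-up and parallel to the jig at about (340,190), above mid-V, with the stop at (185,360). I'll lower it.

Emit:
{"api": "jog_arm", "payload": {
  "deltas": [
    [[0.04, -0.01, 0.03, 0.003, -0.01, -0.003], [0.08, -0.017, 0.07, 0.003, -0.01, -0.003], [0.114, -0.017, 0.1, 0.003, -0.01, -0.003], [0.114, -0.017, 0.1, 0.003, -0.01, -0.003], [0.114, -0.017, 0.1, 0.003, -0.01, -0.003], [0.114, -0.017, 0.1, 0.003, -0.01, -0.003]]
  ]
}}

```text
t: 5.8
eef_pos: [0.5567, -0.165, 0.134]
ee_rot: [[-0.731, 0.034, 0.682], [0.026, 0.999, -0.022], [-0.682, 0.001, -0.731]]
wrist_force: [-1.1, -0.2, -1.6]
finger_gap: 0.0547
gripper_force: 37.8
```

```bash
python3 go.py .5494 -.171 .072 -1.15 45
```

```text
shift [ 0.1582 -0.0212  0.1352] turn [-0.011  -0.0445 -0.0136] rows 1.5 z-axis [ 0.71 -0.01 -0.71]
{'t': 5.8, 'eef_pos': [0.5567, -0.165, 0.134], 'wrist_force': [-1.062, -0.176, -1.5712], 'finger_gap': 0.0547}
```

```bash
python3 - <<'E'
from workcell import readout
s=readout.observe();print(s["joint_positions"],s["qd"])
E
```

```text
[-0.75576637  0.00601269  2.22853935  1.04620398  0.54854199 -3.11729788] [-0.01056022 -0.00339757 -0.00719953  0.00079954  0.00136189 -0.00057064]
```

Joint 6 has hit its limit (-3.117), so this hand orientation can't finish the placement. A half-turned grasp puts joint 6 near 0 here. I'll take the piece back, set it down on the mat and regrasp it turned 180°.

```bash
python3 go.py .44 .05 .20 -1.15 45
```

```text
shift [ 0.1526  0.7033 -0.4418] turn [-0.011  -0.0445 -0.0136] rows 6.1 z-axis [ 0.71 -0.01 -0.71]
{'t': 5.8, 'eef_pos': [0.5567, -0.165, 0.134], 'wrist_force': [-1.062, -0.176, -1.5712], 'finger_gap': 0.0547}
```

Emit:
{"api": "jog_arm", "payload": {
  "deltas": [
    [[-0.05, 0, -0.08, 0, 0, 0], [0, 0.1, -0.15, 0, 0, 0], [0.05, 0.22, -0.25, 0, 0, 0], [0.1, 0.34, -0.35, 0, 0, 0], [0.15, 0.46, -0.44, 0, 0, 0], [0.15, 0.58, -0.44, 0, 0, 0], [0.15, 0.68, -0.44, -0.01, -0.04, -0.01], [0.15, 0.7, -0.44, -0.01, -0.04, -0.01], [0.15, 0.7, -0.44, -0.01, -0.04, -0.01], [0.15, 0.7, -0.44, -0.01, -0.04, -0.01]]
  ]
}}

```text
t: 6.63
eef_pos: [0.4408, 0.0501, 0.2004]
ee_rot: [[-0.709, 0.019, 0.705], [0.014, 1.0, -0.013], [-0.705, 0.001, -0.709]]
wrist_force: [0.3, -0.2, -0.6]
finger_gap: 0.0553
gripper_force: 37.9
```

```bash
python3 go.py .5404 .2874 .12 -22.7 0
```

```text
shift [-0.0351  0.7968  0.414 ] turn [0.189  0.9842 0.455 ] rows 6.5 z-axis [ 0.  0. -1.]
{'t': 6.6333, 'eef_pos': [0.4408, 0.0501, 0.2004], 'wrist_force': [0.324, -0.2358, -0.6057], 'finger_gap': 0.0553}
```

Emit:
{"api": "jog_arm", "payload": {
  "deltas": [
    [[-0.005, 0.1, 0.05, 0.03, 0.14, 0.065], [-0.01, 0.22, 0.11, 0.05, 0.28, 0.13], [-0.015, 0.34, 0.18, 0.08, 0.42, 0.19], [-0.02, 0.45, 0.24, 0.11, 0.56, 0.26], [-0.025, 0.56, 0.29, 0.13, 0.7, 0.32], [-0.03, 0.67, 0.35, 0.16, 0.84, 0.39], [-0.035, 0.75, 0.39, 0.18, 0.94, 0.43], [-0.035, 0.797, 0.414, 0.189, 0.984, 0.455], [-0.035, 0.797, 0.414, 0.189, 0.984, 0.455], [-0.035, 0.797, 0.414, 0.189, 0.984, 0.455], [-0.035, 0.797, 0.414, 0.189, 0.984, 0.455]]
  ]
}}

```text
t: 7.55
eef_pos: [0.5425, 0.2839, 0.1147]
ee_rot: [[-0.92, 0.391, -0.008], [0.391, 0.92, -0.0], [0.007, -0.004, -1.0]]
wrist_force: [-0.8, -1.0, -1.3]
finger_gap: 0.0547
gripper_force: 38.0
```

```bash
python3 go.py .5404 .2874 .014 -22.7 0
```

```text
shift [0.0086 0.0091 0.3357] turn [-0.0046 -0.0094 -0.0076] rows 2.4 z-axis [ 0.  0. -1.]
{'t': 7.55, 'eef_pos': [0.5425, 0.2839, 0.1147], 'wrist_force': [-0.8067, -0.9708, -1.3347], 'finger_gap': 0.0547}
```

Emit:
{"api": "jog_arm", "payload": {
  "deltas": [
    [[0.008, 0.009, 0.08, -0.004, -0.009, -0.007], [0.008, 0.009, 0.16, -0.004, -0.009, -0.007], [0.008, 0.009, 0.24, -0.004, -0.009, -0.007], [0.008, 0.009, 0.3, -0.004, -0.009, -0.007], [0.008, 0.009, 0.33, -0.004, -0.009, -0.007], [0.008, 0.009, 0.334, -0.004, -0.009, -0.007], [0.008, 0.009, 0.334, -0.004, -0.009, -0.007], [0.008, 0.009, 0.334, -0.004, -0.009, -0.007]]
  ]
}}

```text
t: 8.22
eef_pos: [0.5417, 0.2886, 0.0215]
ee_rot: [[-0.923, 0.386, 0.01], [0.386, 0.923, 0.002], [-0.008, 0.006, -1.0]]
wrist_force: [0.0, 0.8, -1.2]
finger_gap: 0.055
gripper_force: 38.0
```

```bash
python3 go.py .5404 .2874 .0085 -22.7 0
```

```text
shift [ 0.0026 -0.0057  0.0433] turn [0.0071 0.0106 0.0003] rows 0.3 z-axis [ 0.  0. -1.]
{'t': 8.2167, 'eef_pos': [0.5417, 0.2886, 0.0215], 'wrist_force': [0.0385, 0.8347, -1.1793], 'finger_gap': 0.055}
```

Emit:
{"api": "jog_arm", "payload": {
  "deltas": [
    [[0, 0, 0.01, 0.004, 0.005, 0], [0, 0, 0.018, 0.004, 0.005, 0], [0, 0, 0.025, 0.004, 0.005, 0], [0, 0, 0.03, 0.004, 0.005, 0], [0, 0, 0.03, 0.004, 0.005, 0], [0, 0, 0.03, 0.004, 0.005, 0]]
  ]
}}

```text
t: 8.72
eef_pos: [0.5401, 0.289, 0.0101]
ee_rot: [[-0.923, 0.385, 0.001], [0.385, 0.923, -0.001], [-0.001, -0.0, -1.0]]
wrist_force: [0.6, -0.4, -1.7]
finger_gap: 0.0548
gripper_force: 38.0
```

```bash
python3 go.py .5404 .2874 .0085 -22.7 0
```

```text
shift [-0.0029 -0.0045  0.0053] turn [-0.0001  0.0019  0.0015] rows 0.1 z-axis [ 0.  0. -1.]
{'t': 8.7167, 'eef_pos': [0.5401, 0.289, 0.0101], 'wrist_force': [0.5522, -0.431, -1.6848], 'finger_gap': 0.0548}
```

Emit:
{"api": "jog_arm", "payload": {
  "deltas": [
    [[0, 0, 0.003, 0, 0, 0], [0, 0, 0.005, 0, 0, 0], [0, 0, 0.005, 0, 0, 0], [0, 0, 0.005, 0, 0, 0]]
  ]
}}

```text
t: 9.05
eef_pos: [0.5404, 0.289, 0.0088]
ee_rot: [[-0.923, 0.385, 0.002], [0.385, 0.923, -0.0], [-0.002, 0.0, -1.0]]
wrist_force: [0.4, -0.5, -1.0]
finger_gap: 0.0549
gripper_force: 38.0
```

Emit:
{"api": "jog_arm", "payload": {
  "deltas": [
    [[0, 0, 0.002, 0, 0, 0], [0, 0, 0.004, 0, 0, 0], [0, 0, 0.004, 0, 0, 0], [0, 0, 0.004, 0, 0, 0]]
  ]
}}

```text
t: 9.38
eef_pos: [0.5404, 0.289, 0.0087]
ee_rot: [[-0.923, 0.385, 0.002], [0.385, 0.923, -0.001], [-0.002, 0.0, -1.0]]
wrist_force: [-3.7, -2.5, 8.5]
finger_gap: 0.0549
gripper_force: 38.5
```

Emit:
{"api": "jog_arm", "payload": {
  "deltas": [
    [[0, 0, 0, 0, 0, 0], [0, 0, 0, 0, 0, 0], [0, 0, 0, 0, 0, 0], [0, 0, 0, 0, 0, 0], [0, 0, -0.05, 0, 0, 0], [0, 0, -0.15, 0, 0, 0], [0, 0, -0.28, 0, 0, 0], [0, 0, -0.28, 0, 0, 0], [0, 0, -0.28, 0, 0, 0]]
  ],
  "jaw": -0.65
}}

```text
t: 10.13
eef_pos: [0.5425, 0.2898, 0.0948]
ee_rot: [[-0.923, 0.385, 0.008], [0.385, 0.923, 0.001], [-0.007, 0.004, -1.0]]
wrist_force: [0.0, -0.2, -1.2]
finger_gap: 0.0704
gripper_force: 0.0
```

Emit:
{"api": "jog_arm", "payload": {
  "deltas": [
    [[0, 0, 0, 0, 0, 1], [0, 0, 0, 0, 0, 1], [0, 0, 0, 0, 0, 1], [0, 0, 0, 0, 0, 1], [0, 0, 0, 0, 0, 1], [0, 0, 0, 0, 0, 1], [0, 0, 0, 0, 0, 1]]
  ]
}}

```text
t: 10.72
eef_pos: [0.5391, 0.2886, 0.0898]
ee_rot: [[-0.374, 0.927, -0.001], [0.927, 0.374, -0.001], [-0.001, -0.001, -1.0]]
wrist_force: [-0.6, -0.2, 1.4]
finger_gap: 0.0702
gripper_force: 0.0
```

Emit:
{"api": "jog_arm", "payload": {
  "deltas": [
    [[0, 0, 0, 0, 0, 1], [0, 0, 0, 0, 0, 1], [0, 0, 0, 0, 0, 1], [0, 0, 0, 0, 0, 1], [0, 0, 0, 0, 0, 1], [0, 0, 0, 0, 0, 1], [0, 0, 0, 0, 0, 1]]
  ]
}}

```text
t: 11.3
eef_pos: [0.5392, 0.2886, 0.0898]
ee_rot: [[0.391, 0.92, -0.001], [0.92, -0.391, -0.001], [-0.002, -0.0, -1.0]]
wrist_force: [-0.4, -0.5, -0.2]
finger_gap: 0.0705
gripper_force: 0.0
```

Emit:
{"api": "jog_arm", "payload": {
  "deltas": [
    [[0, 0, 0, 0, 0, 1], [0, 0, 0, 0, 0, 1], [0, 0, 0, 0, 0, 1], [0, 0, 0, 0, 0, 1], [0, 0, 0, 0, 0, 1], [0, 0, 0, 0, 0, 1], [0, 0, 0, 0, 0, 1]]
  ]
}}

```text
t: 11.88
eef_pos: [0.5391, 0.2886, 0.0899]
ee_rot: [[0.927, 0.374, -0.001], [0.374, -0.927, -0.001], [-0.001, 0.001, -1.0]]
wrist_force: [0.1, 0.1, 0.0]
finger_gap: 0.0704
gripper_force: 0.0
```

Emit:
{"api": "jog_arm", "payload": {
  "deltas": [
    [[0, 0, 0, 0, 0, 1], [0, 0, 0, 0, 0, 1], [0, 0, 0, 0, 0, 1], [0, 0, 0, 0, 0, 1], [0, 0, 0, 0, 0, 1], [0, 0, 0, 0, 0, 1], [0, 0, 0, 0, 0, 1], [0, 0, 0, 0, 0, 1]]
  ]
}}

```text
t: 12.55
eef_pos: [0.5392, 0.2886, 0.09]
ee_rot: [[0.922, -0.386, -0.001], [-0.386, -0.922, -0.001], [-0.0, 0.001, -1.0]]
wrist_force: [-0.2, 0.0, 0.2]
finger_gap: 0.0705
gripper_force: 0.0
```

```bash
sed -i 's/diag(\[-1,1,-1\])/diag([1,-1,-1])/; s/("t","eef_pos"/("t","joint_positions","eef_pos"/' go.py; python3 go.py .5404 .289 .045 -22.7 0; python3 - <<'E'
from workcell import imaging
import cv2
a=imaging.camera("scene");cv2.imwrite("pics/h4.png",cv2.resize(a[160:260,340:460],(720,600),interpolation=cv2.INTER_CUBIC)[:,:,::-1])
E
```

```text
shift [ 0.0033 -0.0029  0.1499] turn [ 0.0019  0.0002 -0.0004] rows 1.1 z-axis [ 0. -0. -1.]
{'t': 12.55, 'joint_positions': [0.2982, 0.4172, 1.6139, -0.0012, 1.1116, 2.2661], 'eef_pos': [0.5392, 0.2886, 0.09], 'wrist_force': [-0.2171, 0.0265, 0.2181], 'finger_gap': 0.0705}
```

View pics/h4.png

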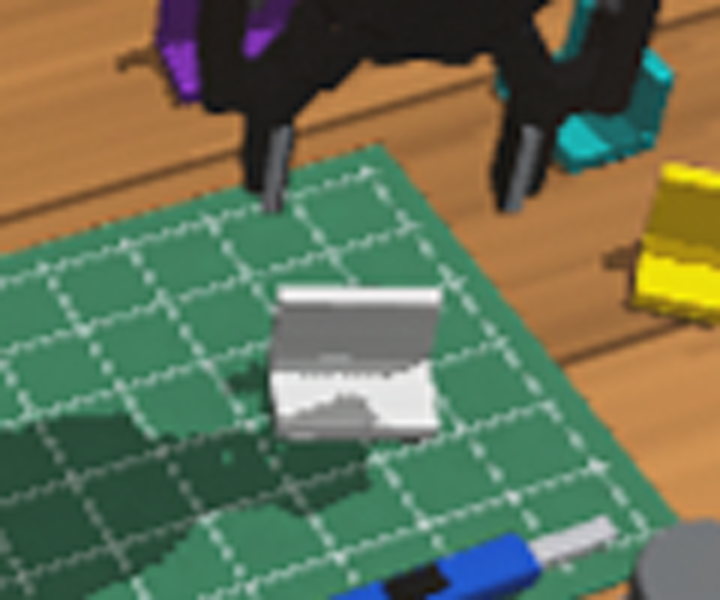

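The piece stands flat on the mat at about (355,365), with the fingers lined up on either side. Regrasping.

Emit:
{"api": "jog_arm", "payload": {
  "deltas": [
    [[0.003, -0.003, 0.06, 0, 0, 0], [0.003, -0.003, 0.12, 0, 0, 0], [0.003, -0.003, 0.17, 0, 0, 0], [0.003, -0.003, 0.21, 0, 0, 0], [0.003, -0.003, 0.25, 0, 0, 0], [0.003, -0.003, 0.272, 0, 0, 0], [0.003, -0.003, 0.272, 0, 0, 0], [0.003, -0.003, 0.272, 0, 0, 0], [0.003, -0.003, 0.272, 0, 0, 0]]
  ]
}}

```text
t: 13.35
eef_pos: [0.5422, 0.2896, 0.0108]
ee_rot: [[0.923, -0.385, 0.003], [-0.385, -0.923, -0.0], [0.003, -0.001, -1.0]]
wrist_force: [0.5, 0.4, 1.0]
finger_gap: 0.0708
gripper_force: 0.0
```

Emit:
{"api": "jog_arm", "payload": {
  "deltas": [
    [[0, 0, 0, 0, 0, 0], [0, 0, 0, 0, 0, 0], [0, 0, 0, 0, 0, 0], [0, 0, 0, 0, 0, 0], [0, 0, 0, 0, 0, 0], [0, 0, 0, 0, 0, 0], [0, 0, 0, 0, 0, 0], [0, 0, 0, 0, 0, 0]]
  ],
  "jaw": -0.2,
  "grip_force": 35
}}

```text
t: 14.02
eef_pos: [0.5425, 0.2898, 0.0114]
ee_rot: [[0.923, -0.385, 0.004], [-0.385, -0.923, 0.0], [0.003, -0.002, -1.0]]
wrist_force: [-0.6, 0.1, 6.2]
finger_gap: 0.0545
gripper_force: 36.3
```

Emit:
{"api": "jog_arm", "payload": {
  "deltas": [
    [[0, 0, -0.02, 0, 0, 0], [0, 0, -0.05, 0, 0, 0], [0, 0, -0.1, 0, 0, 0], [0, 0, -0.2, 0, 0, 0], [0, 0, -0.3, 0, 0, 0], [0, 0, -0.4, 0, 0, 0], [0, 0, -0.4, 0, 0, 0], [0, 0, -0.4, 0, 0, 0], [0, 0, -0.4, 0, 0, 0]]
  ]
}}

```text
t: 14.77
eef_pos: [0.5408, 0.2893, 0.1299]
ee_rot: [[0.923, -0.385, 0.001], [-0.385, -0.923, -0.001], [0.002, 0.0, -1.0]]
wrist_force: [-0.7, 1.0, -1.3]
finger_gap: 0.0544
gripper_force: 37.3
```

```bash
python3 go.py .44 .05 .2 -1.15 45
```

```text
shift [-0.0028  0.8657 -0.2335] turn [ 0.1879  0.986  -0.4525] rows 6.5 z-axis [ 0.71 -0.01 -0.71]
{'t': 14.7667, 'joint_positions': [0.2985, 0.3677, 1.5903, -0.0011, 1.1823, 2.2649], 'eef_pos': [0.5408, 0.2893, 0.1299], 'wrist_force': [-0.7257, 1.0149, -1.3492], 'finger_gap': 0.0544}
```

Emit:
{"api": "jog_arm", "payload": {
  "deltas": [
    [[0, 0.1, -0.1, 0.02, 0.1, -0.05], [0, 0.2, -0.2, 0.05, 0.25, -0.11], [0, 0.35, -0.2, 0.07, 0.4, -0.18], [0, 0.45, -0.22, 0.1, 0.55, -0.25], [0, 0.55, -0.23, 0.13, 0.7, -0.32], [0, 0.65, -0.23, 0.16, 0.85, -0.4], [0, 0.75, -0.23, 0.188, 0.986, -0.45], [0, 0.85, -0.23, 0.188, 0.986, -0.45], [0, 0.866, -0.23, 0.188, 0.986, -0.45], [0, 0.866, -0.23, 0.188, 0.986, -0.45], [0, 0.866, -0.23, 0.188, 0.986, -0.45]]
  ]
}}

```text
t: 15.68
eef_pos: [0.439, 0.048, 0.1961]
ee_rot: [[0.708, -0.025, 0.706], [-0.018, -1.0, -0.017], [0.706, -0.001, -0.708]]
wrist_force: [0.5, 0.4, -1.5]
finger_gap: 0.0544
gripper_force: 37.4
```

```bash
python3 go.py .5487 -.171 .15 -1.15 45
```

```text
shift [0.1636 0.7209 0.3793] turn [ 0.0038  0.002  -0.0049] rows 6.0 z-axis [ 0.71 -0.01 -0.71]
{'t': 15.6833, 'joint_positions': [-0.3184, -0.705, 2.5577, 0.3939, 0.5623, 1.0223], 'eef_pos': [0.439, 0.048, 0.1961], 'wrist_force': [0.4638, 0.439, -1.5169], 'finger_gap': 0.0544}
```

Emit:
{"api": "jog_arm", "payload": {
  "deltas": [
    [[0.02, 0.1, 0.06, 0, 0, 0], [0.04, 0.2, 0.12, 0, 0, 0], [0.07, 0.32, 0.18, 0, 0, 0], [0.1, 0.44, 0.24, 0, 0, 0], [0.13, 0.56, 0.3, 0, 0, 0], [0.15, 0.66, 0.35, 0, 0, 0], [0.163, 0.72, 0.379, 0.004, 0, -0.005], [0.163, 0.72, 0.379, 0.004, 0, -0.005], [0.163, 0.72, 0.379, 0.004, 0, -0.005], [0.163, 0.72, 0.379, 0.004, 0, -0.005]]
  ]
}}

```text
t: 16.52
eef_pos: [0.5507, -0.1671, 0.1508]
ee_rot: [[0.709, -0.016, 0.705], [-0.014, -1.0, -0.008], [0.705, -0.004, -0.71]]
wrist_force: [0.6, -0.2, -1.0]
finger_gap: 0.0539
gripper_force: 37.6
```

```bash
python3 go.py .5487 -.171 .10 -1.15 45
```

```text
shift [-0.1239  0.014   0.1156] turn [-0.0072  0.0044 -0.0002] rows 1.2 z-axis [ 0.71 -0.01 -0.71]
{'t': 16.5167, 'joint_positions': [-0.7955, -0.0406, 2.2468, 1.066, 0.6043, -0.0181], 'eef_pos': [0.5507, -0.1671, 0.1508], 'wrist_force': [0.5718, -0.1987, -0.9795], 'finger_gap': 0.0539}
```

Emit:
{"api": "jog_arm", "payload": {
  "deltas": [
    [[-0.04, 0.007, 0.04, 0, 0, 0], [-0.08, 0.014, 0.08, 0, 0, 0], [-0.11, 0.014, 0.105, 0, 0, 0], [-0.124, 0.014, 0.115, -0.004, 0, 0], [-0.124, 0.014, 0.115, -0.004, 0, 0], [-0.124, 0.014, 0.115, -0.004, 0, 0], [-0.124, 0.014, 0.115, -0.004, 0, 0]]
  ]
}}

```text
t: 17.1
eef_pos: [0.5497, -0.1719, 0.1031]
ee_rot: [[0.706, -0.018, 0.708], [-0.011, -1.0, -0.014], [0.708, 0.002, -0.706]]
wrist_force: [-0.5, -0.1, 0.7]
finger_gap: 0.0541
gripper_force: 37.6
```

```bash
python3 go.py .5487 -.171 .075 -1.15 45; python3 - <<'E'
from workcell import imaging
import cv2,numpy as np
a=imaging.camera("scene")[240:315,110:210];t=imaging.camera("top")[205:280,370:470];r=lambda a:cv2.resize(a,(400,300),interpolation=cv2.INTER_CUBIC)
cv2.imwrite("pics/h5.png",np.vstack([cv2.resize(a,(800,600),interpolation=cv2.INTER_CUBIC)])[:,:,::-1])
E
```

```text
shift [-0.0689 -0.0032  0.0637] turn [-0.     -0.0015  0.0044] rows 0.7 z-axis [ 0.71 -0.01 -0.71]
{'t': 17.1, 'joint_positions': [-0.8057, 0.087, 2.2603, 1.2741, 0.5511, -0.274], 'eef_pos': [0.5497, -0.1719, 0.1031], 'wrist_force': [-0.4796, -0.1376, 0.6551], 'finger_gap': 0.0541}
```

View pics/h5.png

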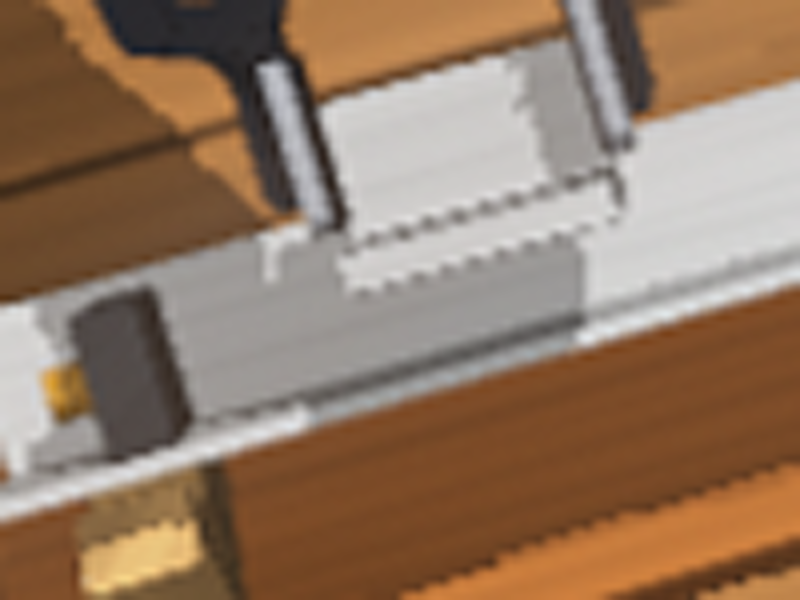

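The piece's near rim runs from about (345,265) to (620,190), parallel to the jig below it. The fingers clear the stop at (130,370). I'll compare the held pose with the prediction.

```bash
python3 - <<'E'
from fit import *
from workcell import readout
s=readout.observe();R=np.array(s["ee_rot"]);tcp=np.array(s["eef_pos"])
xp,yp,zp=R[:,0],-R[:,1],-R[:,2];P=np.c_[xp,yp,zp]
O=tcp-P@[.0157,0,.0084]
L=np.array([(38,-28,8),(38,28,8),(38,-28,0),(38,28,0)])/1e3
obs=np.array(crop(110,240,8,[(340,245),(605,172),(350,292),(618,215)]))
print((proj("scene",O+L@P.T)-obs).round(1).tolist())
f=lambda v:(proj("scene",O+L@P.T+np.array([v[0],v[1],0]))-obs).ravel()
r=least_squares(f,[0,0]);print("offset xy",r.x.round(4),r.fun.round(1), "O",O.round(4))
E
```

```text
[[-0.4, 1.2], [0.6, 0.5], [-0.2, -0.0], [0.3, -0.3]]
offset xy [-0.0008  0.    ] [-0.5  0.8  0.5  0.2 -0.3 -0.4  0.3 -0.6] O [ 0.5448 -0.1725  0.0863]
```

Emit:
{"api": "jog_arm", "payload": {
  "deltas": [
    [[-0.02, 0, 0.02, 0, 0, 0.004], [-0.04, 0, 0.036, 0, 0, 0.004], [-0.055, 0, 0.05, 0, 0, 0.004], [-0.069, 0, 0.064, 0, 0, 0.004], [-0.069, 0, 0.064, 0, 0, 0.004], [-0.069, 0, 0.064, 0, 0, 0.004]]
  ]
}}

```text
t: 17.7
eef_pos: [0.5485, -0.1728, 0.0743]
ee_rot: [[0.707, -0.021, 0.707], [-0.015, -1.0, -0.015], [0.707, -0.0, -0.707]]
wrist_force: [0.1, -0.4, 0.1]
finger_gap: 0.0547
gripper_force: 37.6
```

```bash
python3 go.py .5487 -.171 .069 -1.15 45
```

```text
shift [-0.0122 -0.0061  0.013 ] turn [ 0.0007 -0.0007 -0.0016] rows 0.1 z-axis [ 0.71 -0.01 -0.71]
{'t': 17.7, 'joint_positions': [-0.8096, 0.1686, 2.262, 1.4062, 0.5338, -0.4271], 'eef_pos': [0.5485, -0.1728, 0.0743], 'wrist_force': [0.0612, -0.4378, 0.0923], 'finger_gap': 0.0547}
```

Emit:
{"api": "jog_arm", "payload": {
  "deltas": [
    [[-0.002, 0, 0.002, 0, 0, 0], [-0.004, 0, 0.004, 0, 0, 0], [-0.007, 0, 0.007, 0, 0, 0], [-0.0095, 0, 0.0095, 0, 0, 0], [-0.0095, 0, 0.0095, 0, 0, 0], [-0.0095, 0, 0.0095, 0, 0, 0]]
  ]
}}

```text
t: 18.2
eef_pos: [0.5484, -0.1728, 0.07]
ee_rot: [[0.707, -0.021, 0.707], [-0.015, -1.0, -0.015], [0.707, -0.0, -0.707]]
wrist_force: [-0.3, -1.0, -1.2]
finger_gap: 0.0545
gripper_force: 37.6
```

Emit:
{"api": "jog_arm", "payload": {
  "deltas": [
    [[-0.001, 0, 0.001, 0, 0, 0], [-0.0024, 0, 0.0024, 0, 0, 0], [-0.0024, 0, 0.0024, 0, 0, 0]]
  ]
}}

```text
t: 18.45
eef_pos: [0.5485, -0.1729, 0.0692]
ee_rot: [[0.706, -0.021, 0.707], [-0.015, -1.0, -0.015], [0.708, -0.0, -0.707]]
wrist_force: [-1.4, -0.6, 1.3]
finger_gap: 0.0544
gripper_force: 37.9
```

Emit:
{"api": "jog_arm", "payload": {
  "deltas": [
    [[-0.002, 0, 0, 0, 0, 0], [-0.003, 0, 0, 0, 0, 0], [-0.003, 0, 0, 0, 0, 0]]
  ]
}}

```text
t: 18.7
eef_pos: [0.5484, -0.1729, 0.0691]
ee_rot: [[0.706, -0.021, 0.708], [-0.015, -1.0, -0.014], [0.708, -0.0, -0.706]]
wrist_force: [1.4, 1.1, 3.7]
finger_gap: 0.0545
gripper_force: 38.7
```

Emit:
{"api": "jog_arm", "payload": {
  "deltas": [
    [[-0.002, 0, 0, 0, 0, 0], [-0.003, 0, 0, 0, 0, 0], [-0.003, 0, 0, 0, 0, 0]]
  ]
}}

```text
t: 18.95
eef_pos: [0.5483, -0.1729, 0.069]
ee_rot: [[0.705, -0.02, 0.709], [-0.014, -1.0, -0.014], [0.709, -0.0, -0.705]]
wrist_force: [3.2, 2.4, 6.2]
finger_gap: 0.0543
gripper_force: 39.5
```

Emit:
{"api": "jog_arm", "payload": {
  "deltas": [
    [[0.002, 0, 0, 0, 0, 0], [0.003, 0, 0, 0, 0, 0], [0.003, 0, 0, 0, 0, 0]]
  ]
}}

```text
t: 19.2
eef_pos: [0.5483, -0.1729, 0.069]
ee_rot: [[0.706, -0.021, 0.708], [-0.015, -1.0, -0.015], [0.708, -0.0, -0.706]]
wrist_force: [3.0, 1.9, 5.4]
finger_gap: 0.0543
gripper_force: 39.3
```

Emit:
{"api": "jog_arm", "payload": {
  "deltas": [
    [[0, 0, 0, 0, 0, 0], [0, 0, 0, 0, 0, 0], [0, 0, 0, 0, 0, 0], [0, 0, 0, 0, 0, 0], [0, 0, 0, 0, 0, 0]]
  ],
  "jaw": -0.65
}}

```text
t: 19.62
eef_pos: [0.5474, -0.1727, 0.0679]
ee_rot: [[0.707, -0.022, 0.707], [-0.016, -1.0, -0.015], [0.707, -0.001, -0.707]]
wrist_force: [0.0, 0.3, 0.3]
finger_gap: 0.0701
gripper_force: 0.0
```

Emit:
{"api": "jog_arm", "payload": {
  "deltas": [
    [[0, 0, -0.03, 0, 0, 0], [0, 0, -0.07, 0, 0, 0], [0, 0, -0.13, 0, 0, 0], [0, 0, -0.2, 0, 0, 0], [0, 0, -0.27, 0, 0, 0], [0, 0, -0.27, 0, 0, 0], [0, 0, -0.27, 0, 0, 0]]
  ]
}}

```text
t: 20.2
eef_pos: [0.4906, -0.1726, 0.1266]
ee_rot: [[0.705, -0.023, 0.708], [-0.015, -1.0, -0.018], [0.709, 0.002, -0.706]]
wrist_force: [0.6, 0.3, -0.2]
finger_gap: 0.0703
gripper_force: 0.0
```

```bash
python3 go.py .5487 -.10 .125 -1.15 45; python3 - <<'E'
from workcell import imaging
import cv2,numpy as np
a=imaging.camera("scene")[235:315,100:260];t=imaging.camera("top")[205:285,360:520];r=lambda a:cv2.resize(a,(600,300),interpolation=cv2.INTER_CUBIC)
cv2.imwrite("pics/h6.png",np.vstack([r(a),r(t)])[:,:,::-1])
E
```

```text
shift [ 0.1294 -0.2463  0.1367] turn [ 0.0042 -0.0027 -0.0006] rows 2.2 z-axis [ 0.71 -0.01 -0.71]
{'t': 20.2, 'joint_positions': [-0.9488, -0.1095, 2.3818, 1.1349, 0.6736, -0.217], 'eef_pos': [0.4906, -0.1726, 0.1266], 'wrist_force': [0.5503, 0.3214, -0.2282], 'finger_gap': 0.0703}
```

View pics/h6.png

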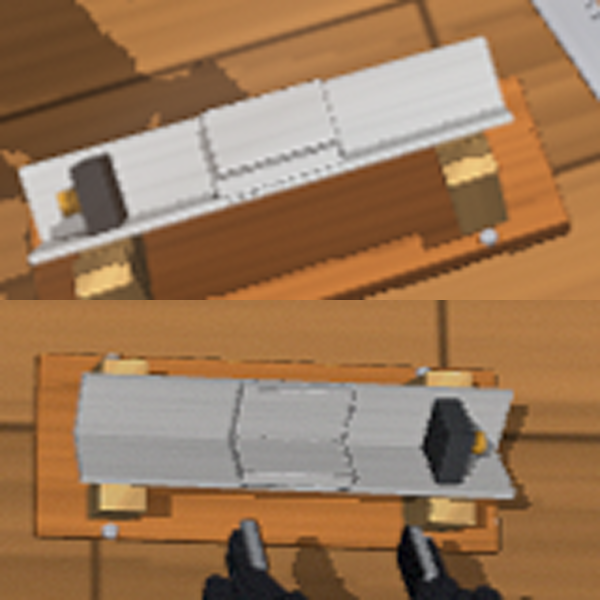

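Both views show the piece nested flat in the V: scene half (270,150), top half (295,435). The gap to the stop is visible. Now I'll close the jaw and go round to its +y end.

Emit:
{"api": "jog_arm", "payload": {
  "deltas": [
    [[0, -0.05, 0, 0, 0, 0], [0.03, -0.14, 0.03, 0, 0, 0], [0.07, -0.22, 0.07, 0, 0, 0], [0.1, -0.24, 0.11, 0, 0, 0], [0.135, -0.24, 0.143, 0.004, -0.003, 0], [0.135, -0.24, 0.143, 0.004, -0.003, 0], [0.135, -0.24, 0.143, 0.004, -0.003, 0], [0.135, -0.24, 0.143, 0.004, -0.003, 0]]
  ],
  "jaw": 1,
  "grip_force": 20
}}

```text
t: 20.97
eef_pos: [0.5503, -0.1004, 0.1227]
ee_rot: [[0.71, -0.019, 0.704], [-0.016, -1.0, -0.01], [0.704, -0.004, -0.71]]
wrist_force: [-0.2, -0.7, -0.7]
finger_gap: -0.0002
gripper_force: 0.0
```

```bash
python3 go.py .5512 -.103 .069 -1.15 45
```

```text
shift [-0.1239  0.0094  0.1294] turn [-0.0047  0.0049 -0.0021] rows 1.3 z-axis [ 0.71 -0.01 -0.71]
{'t': 20.9667, 'joint_positions': [-0.6436, -0.03, 2.3171, 1.1994, 0.4608, -0.061], 'eef_pos': [0.5503, -0.1004, 0.1227], 'wrist_force': [-0.2428, -0.6792, -0.7278], 'finger_gap': -0.0002}
```

Emit:
{"api": "jog_arm", "payload": {
  "deltas": [
    [[-0.03, 0.004, 0.03, 0, 0, 0], [-0.06, 0.009, 0.06, 0, 0, 0], [-0.09, 0.009, 0.09, 0, 0, 0], [-0.11, 0.009, 0.115, 0, 0.003, 0], [-0.123, 0.009, 0.129, -0.003, 0.003, 0], [-0.123, 0.009, 0.129, -0.003, 0.003, 0], [-0.123, 0.009, 0.129, -0.003, 0.003, 0], [-0.123, 0.009, 0.129, -0.003, 0.003, 0]]
  ]
}}

```text
t: 21.63
eef_pos: [0.5519, -0.1039, 0.0708]
ee_rot: [[0.707, -0.021, 0.707], [-0.016, -1.0, -0.015], [0.708, -0.001, -0.707]]
wrist_force: [0.3, 0.4, 0.2]
finger_gap: 0.0002
gripper_force: 0.0
```

```bash
python3 go.py .5512 -.103 .0655 -1.15 45
```

```text
shift [-0.0141 -0.0029  0.0108] turn [ 0.0004 -0.0007 -0.0021] rows 0.1 z-axis [ 0.71 -0.01 -0.71]
{'t': 21.6333, 'joint_positions': [-0.6479, 0.1349, 2.3176, 1.5533, 0.4283, -0.453], 'eef_pos': [0.5519, -0.1039, 0.0708], 'wrist_force': [0.3222, 0.4265, 0.236], 'finger_gap': 0.0002}
```

Emit:
{"api": "jog_arm", "payload": {
  "deltas": [
    [[-0.007, 0, 0.005, 0, 0, 0], [-0.014, 0, 0.01, 0, 0, 0], [-0.014, 0, 0.01, 0, 0, 0], [-0.014, 0, 0.01, 0, 0, 0]]
  ]
}}

```text
t: 21.97
eef_pos: [0.5512, -0.1034, 0.0654]
ee_rot: [[0.707, -0.021, 0.707], [-0.015, -1.0, -0.014], [0.707, -0.001, -0.707]]
wrist_force: [0.7, -0.5, 1.0]
finger_gap: 0.0002
gripper_force: 0.0
```

Emit:
{"api": "jog_arm", "payload": {
  "deltas": [
    [[0, 0.004, 0, 0, 0, 0], [0, 0.008, 0, 0, 0, 0], [0, 0.012, 0, 0, 0, 0], [0, 0.016, 0, 0, 0, 0], [0, 0.02, 0, 0, 0, 0], [0, 0.024, 0, 0, 0, 0], [0, 0.028, 0, 0, 0, 0], [0, 0.032, 0, 0, 0, 0], [0, 0.036, 0, 0, 0, 0], [0, 0.04, 0, 0, 0, 0], [0, 0.044, 0, 0, 0, 0], [0, 0.048, 0, 0, 0, 0]]
  ]
}}

```text
t: 22.97
eef_pos: [0.5509, -0.118, 0.0654]
ee_rot: [[0.707, -0.021, 0.707], [-0.015, -1.0, -0.014], [0.707, -0.001, -0.707]]
wrist_force: [-0.5, -0.1, -0.6]
finger_gap: 0.0
gripper_force: 0.0
```

Emit:
{"api": "jog_arm", "payload": {
  "deltas": [
    [[0, 0.005, 0, 0, 0, 0], [0, 0.01, 0, 0, 0, 0], [0, 0.015, 0, 0, 0, 0], [0, 0.02, 0, 0, 0, 0], [0, 0.025, 0, 0, 0, 0], [0, 0.03, 0, 0, 0, 0], [0, 0.035, 0, 0, 0, 0], [0, 0.04, 0, 0, 0, 0], [0, 0.045, 0, 0, 0, 0], [0, 0.05, 0, 0, 0, 0], [0, 0.055, 0, 0, 0, 0], [0, 0.06, 0, 0, 0, 0]]
  ]
}}

```text
t: 23.97
eef_pos: [0.5506, -0.136, 0.0654]
ee_rot: [[0.707, -0.021, 0.707], [-0.015, -1.0, -0.014], [0.707, -0.001, -0.707]]
wrist_force: [-0.0, -0.5, 0.3]
finger_gap: -0.0
gripper_force: 0.0
```

Emit:
{"api": "jog_arm", "payload": {
  "deltas": [
    [[0, 0.005, 0, 0, 0, 0], [0, 0.01, 0, 0, 0, 0], [0, 0.015, 0, 0, 0, 0], [0, 0.02, 0, 0, 0, 0], [0, 0.025, 0, 0, 0, 0], [0, 0.03, 0, 0, 0, 0], [0, 0.035, 0, 0, 0, 0], [0, 0.04, 0, 0, 0, 0], [0, 0.045, 0, 0, 0, 0]]
  ]
}}

```text
t: 24.72
eef_pos: [0.5503, -0.1495, 0.0654]
ee_rot: [[0.707, -0.021, 0.707], [-0.015, -1.0, -0.014], [0.707, -0.001, -0.707]]
wrist_force: [0.1, 1.6, 0.3]
finger_gap: 0.0
gripper_force: 0.5
```

```bash
python3 go.py .5505 -.16 .0655 -1.15 45
```

```text
shift [0.0012 0.0349 0.0008] turn [-0.0002 -0.0006 -0.0014] rows 0.3 z-axis [ 0.71 -0.01 -0.71]
{'t': 24.7167, 'joint_positions': [-0.7576, 0.1798, 2.2814, 1.4917, 0.4976, -0.4798], 'eef_pos': [0.5503, -0.1495, 0.0654], 'wrist_force': [0.122, 1.6317, 0.2791], 'finger_gap': 0.0}
```

Emit:
{"api": "jog_arm", "payload": {
  "deltas": [
    [[0, 0.005, 0, 0, 0, 0], [0, 0.01, 0, 0, 0, 0], [0, 0.015, 0, 0, 0, 0], [0, 0.02, 0, 0, 0, 0], [0, 0.025, 0, 0, 0, 0], [0, 0.03, 0, 0, 0, 0], [0, 0.035, 0, 0, 0, 0], [0, 0.04, 0, 0, 0, 0], [0, 0.045, 0, 0, 0, 0], [0, 0.05, 0, 0, 0, 0]]
  ]
}}

```text
t: 25.55
eef_pos: [0.55, -0.1645, 0.0654]
ee_rot: [[0.707, -0.021, 0.707], [-0.015, -1.0, -0.014], [0.707, -0.001, -0.707]]
wrist_force: [0.8, 1.3, 0.5]
finger_gap: -0.0003
gripper_force: 0.5
```

```bash
python3 - <<'E'
from workcell import imaging,readout
import cv2,numpy as np
from fit import *
# project piece end edges for candidate piece centre; report brightness-edge along V line on +x leg (scene)
a=cv2.cvtColor(imaging.camera("scene"),cv2.COLOR_RGB2GRAY).astype(float)
r=[.5434,-.176,-.0204]
for x in (10,14,18):  # on inner surface of the piece's -x leg: z = |x|+11.3
    ys=np.arange(-74,60,2.);px=proj("scene",pose(r,[(-x,y,50.7+x+11.3) for y in ys],0)).astype(np.float32)
    print(x,cv2.remap(a.astype(np.float32),px[:,:1],px[:,1:],1).ravel().astype(int).tolist())
E
```

```text
10 [73, 56, 69, 156, 206, 207, 206, 206, 206, 207, 177, 148, 192, 206, 204, 204, 204, 204, 204, 203, 203, 204, 204, 204, 203, 203, 203, 204, 204, 204, 191, 170, 157, 151, 153, 136, 84, 58, 59, 111, 171, 158, 85, 107, 172, 177, 108, 52, 53, 75, 163, 210, 211, 210, 210, 210, 211, 211, 211, 211, 211, 211, 212, 212, 212, 212, 213]
14 [73, 56, 60, 150, 210, 210, 209, 209, 209, 211, 182, 153, 192, 204, 201, 201, 201, 201, 201, 201, 202, 201, 181, 174, 191, 200, 202, 203, 200, 167, 147, 149, 150, 150, 151, 135, 82, 59, 63, 114, 170, 154, 82, 107, 169, 171, 107, 59, 58, 64, 121, 190, 211, 209, 209, 208, 208, 209, 208, 208, 209, 209, 208, 208, 208, 208, 208]
18 [172, 182, 180, 202, 211, 210, 211, 210, 209, 210, 211, 178, 193, 207, 206, 206, 206, 207, 203, 188, 156, 151, 151, 153, 152, 150, 167, 164, 150, 152, 152, 151, 151, 151, 152, 141, 83, 58, 61, 115, 172, 154, 83, 99, 166, 168, 107, 62, 61, 66, 127, 153, 154, 186, 202, 207, 207, 206, 207, 206, 205, 207, 207, 206, 207, 207, 207]
```

Emit:
{"api": "jog_arm", "payload": {
  "deltas": [
    [[0, 0.004, 0, 0, 0, 0], [0, 0.008, 0, 0, 0, 0], [0, 0.012, 0, 0, 0, 0], [0, 0.016, 0, 0, 0, 0], [0, 0.02, 0, 0, 0, 0], [0, 0.024, 0, 0, 0, 0], [0, 0.028, 0, 0, 0, 0], [0, 0.032, 0, 0, 0, 0], [0, 0.036, 0, 0, 0, 0], [0, 0.04, 0, 0, 0, 0]]
  ]
}}

```text
t: 26.43
eef_pos: [0.5497, -0.1765, 0.0654]
ee_rot: [[0.707, -0.021, 0.707], [-0.015, -1.0, -0.014], [0.707, -0.001, -0.707]]
wrist_force: [1.0, 1.5, 0.3]
finger_gap: 0.0003
gripper_force: 0.6
```

Emit:
{"api": "jog_arm", "payload": {
  "deltas": [
    [[0, 0.002, 0, 0, 0, 0], [0, 0.004, 0, 0, 0, 0], [0, 0.006, 0, 0, 0, 0], [0, 0.008, 0, 0, 0, 0]]
  ]
}}

```text
t: 26.77
eef_pos: [0.5497, -0.1788, 0.0654]
ee_rot: [[0.707, -0.021, 0.707], [-0.015, -1.0, -0.014], [0.707, -0.001, -0.707]]
wrist_force: [0.3, 1.7, 0.9]
finger_gap: 0.0002
gripper_force: 0.6
```

Emit:
{"api": "jog_arm", "payload": {
  "deltas": [
    [[0, 0.002, 0, 0, 0, 0], [0, 0.004, 0, 0, 0, 0], [0, 0.006, 0, 0, 0, 0], [0, 0.008, 0, 0, 0, 0]]
  ]
}}

```text
t: 27.1
eef_pos: [0.5496, -0.1812, 0.0654]
ee_rot: [[0.707, -0.021, 0.707], [-0.015, -1.0, -0.014], [0.707, -0.001, -0.707]]
wrist_force: [0.7, 0.2, -0.1]
finger_gap: -0.0002
gripper_force: 0.5
```

Emit:
{"api": "jog_arm", "payload": {
  "deltas": [
    [[0, 0.002, 0, 0, 0, 0], [0, 0.004, 0, 0, 0, 0], [0, 0.006, 0, 0, 0, 0]]
  ]
}}

```text
t: 27.35
eef_pos: [0.5496, -0.183, 0.0654]
ee_rot: [[0.707, -0.021, 0.707], [-0.015, -1.0, -0.014], [0.707, -0.001, -0.707]]
wrist_force: [1.2, 2.4, 0.2]
finger_gap: 0.0001
gripper_force: 1.8
```

Emit:
{"api": "jog_arm", "payload": {
  "deltas": [
    [[0, 0.001, 0, 0, 0, 0], [0, 0.002, 0, 0, 0, 0], [0, 0.002, 0, 0, 0, 0]]
  ]
}}

```text
t: 27.6
eef_pos: [0.5496, -0.183, 0.0654]
ee_rot: [[0.706, -0.02, 0.707], [-0.015, -1.0, -0.013], [0.708, -0.002, -0.707]]
wrist_force: [0.1, 3.8, 2.1]
finger_gap: -0.0
gripper_force: 2.1
```

Emit:
{"api": "jog_arm", "payload": {
  "deltas": [
    [[0, 0.001, 0, 0, 0, 0], [0, 0.002, 0, 0, 0, 0], [0, 0.002, 0, 0, 0, 0]]
  ]
}}

```text
t: 27.85
eef_pos: [0.5496, -0.183, 0.0654]
ee_rot: [[0.706, -0.019, 0.708], [-0.015, -1.0, -0.012], [0.708, -0.002, -0.707]]
wrist_force: [-0.1, 6.7, 3.9]
finger_gap: -0.0002
gripper_force: 3.1
```

Emit:
{"api": "jog_arm", "payload": {
  "deltas": [
    [[0, 0.002, 0, 0, 0, 0], [0, 0.004, 0, 0, 0, 0], [0, 0.004, 0, 0, 0, 0], [0, 0.004, 0, 0, 0, 0], [0, 0.004, 0, 0, 0, 0], [0, 0.004, 0, 0, 0, 0], [0, 0.004, 0, 0, 0, 0], [0, 0.004, 0, 0, 0, 0], [0, 0.004, 0, 0, 0, 0], [0, 0.004, 0, 0, 0, 0], [0, 0.004, 0, 0, 0, 0], [0, 0.004, 0, 0, 0, 0]]
  ]
}}

```text
t: 28.85
eef_pos: [0.5496, -0.183, 0.0653]
ee_rot: [[0.706, -0.017, 0.708], [-0.015, -1.0, -0.01], [0.708, -0.004, -0.706]]
wrist_force: [-0.9, 10.1, 5.9]
finger_gap: -0.0005
gripper_force: 4.8
```

```bash
cat > chk.py <<'E'
from workcell import imaging
import cv2
from fit import *
a=cv2.cvtColor(imaging.camera("scene"),cv2.COLOR_RGB2GRAY).astype(np.float32)
r=[.5434,-.176,-.0204]
for x in (-16,-20,24):
    ys=np.arange(-80,0,2.);px=proj("scene",pose(r,[(x,y,50.7+abs(x)+11.3 if x<0 else 50.7+8+24) for y in ys],0)).astype(np.float32)
    print(x,cv2.remap(a,px[:,:1],px[:,1:],1).ravel().astype(int).tolist())
E
python3 chk.py
```

```text
-16 [68, 69, 75, 66, 55, 74, 185, 204, 202, 202, 201, 203, 203, 202, 180, 154, 147, 148, 160, 191, 199, 202, 191, 154, 148, 148, 149, 149, 152, 108, 59, 57, 95, 166, 180, 120, 67, 158, 176, 133]
-20 [187, 179, 170, 186, 173, 164, 197, 206, 203, 209, 204, 200, 170, 150, 148, 152, 153, 149, 156, 153, 148, 152, 151, 148, 157, 154, 149, 151, 155, 107, 61, 55, 98, 170, 180, 119, 73, 161, 179, 140]
24 [79, 75, 75, 76, 75, 67, 183, 210, 206, 206, 206, 205, 206, 205, 206, 207, 205, 206, 206, 206, 207, 207, 206, 207, 208, 208, 208, 209, 209, 211, 210, 211, 213, 181, 85, 101, 129, 129, 136, 131]
```

Stalled at y=-0.183 under about 10 N for roughly 1 s, and the image profile shows no gap at the stop. Backing off and lifting clear.

Emit:
{"api": "jog_arm", "payload": {
  "deltas": [
    [[0, -0.004, 0, 0, 0, 0], [0, -0.008, 0, 0, 0, 0], [0, -0.014, 0, 0, 0, 0], [0, -0.025, 0, 0, 0, 0], [0, -0.05, 0, 0, 0, 0], [0, -0.08, 0, 0, 0, 0], [0, -0.1, 0, 0, 0, 0], [0, -0.1, -0.06, 0, 0, 0], [0, -0.1, -0.15, 0, 0, 0], [0, -0.1, -0.25, 0, 0, 0], [0, -0.1, -0.3, 0, 0, 0], [0, -0.1, -0.3, 0, 0, 0]]
  ]
}}

```text
t: 29.9
eef_pos: [0.4861, -0.1542, 0.1309]
ee_rot: [[0.705, -0.021, 0.709], [-0.013, -1.0, -0.017], [0.709, 0.002, -0.705]]
wrist_force: [-0.1, 0.2, -0.2]
finger_gap: 0.0003
gripper_force: 0.0
```

```bash
python3 chk.py; python3 - <<'E'
from fit import *
import cv2
a=cv2.cvtColor(imaging.camera("top"),cv2.COLOR_RGB2GRAY).astype(np.float32);r=[.5434,-.176,-.0204]
for x in(-16,-8,8,16):
    ys=np.arange(-80,0,2.);px=proj("top",pose(r,[(x,y,62+abs(x)) for y in ys],0)).astype(np.float32)
    print(x,cv2.remap(a,px[:,:1],px[:,1:],1).ravel().astype(int).tolist())
E
```

```text
-16 [71, 71, 78, 69, 59, 78, 185, 203, 201, 201, 201, 202, 201, 201, 201, 201, 200, 201, 200, 200, 200, 200, 199, 200, 199, 199, 200, 200, 199, 199, 198, 199, 202, 175, 177, 206, 205, 205, 205, 205]
-20 [187, 178, 170, 187, 176, 163, 196, 205, 202, 207, 202, 202, 208, 203, 201, 206, 204, 203, 209, 203, 201, 205, 202, 203, 208, 203, 202, 205, 201, 201, 210, 204, 203, 173, 152, 172, 186, 185, 179, 188]
24 [79, 76, 77, 77, 77, 69, 181, 208, 205, 204, 205, 204, 204, 205, 204, 205, 204, 204, 204, 205, 205, 206, 205, 206, 206, 206, 206, 207, 207, 209, 209, 208, 211, 179, 102, 151, 190, 196, 201, 201]
-16 [52, 52, 54, 54, 51, 131, 159, 150, 147, 148, 148, 147, 147, 147, 149, 147, 148, 147, 147, 148, 148, 147, 148, 148, 146, 147, 147, 148, 148, 148, 147, 148, 148, 118, 103, 141, 151, 152, 151, 149]
-8 [55, 57, 49, 31, 31, 83, 140, 149, 148, 148, 147, 147, 147, 147, 146, 146, 147, 147, 147, 149, 150, 149, 149, 149, 147, 149, 148, 150, 148, 149, 148, 149, 144, 118, 105, 130, 146, 149, 148, 147]
8 [53, 48, 35, 28, 30, 77, 155, 168, 165, 165, 165, 164, 164, 165, 164, 165, 164, 164, 165, 164, 166, 165, 165, 164, 164, 164, 165, 164, 164, 163, 164, 164, 160, 134, 127, 161, 169, 168, 167, 167]
16 [46, 49, 50, 49, 41, 101, 159, 167, 164, 164, 163, 162, 163, 164, 163, 162, 163, 163, 163, 163, 161, 161, 161, 161, 162, 162, 161, 162, 162, 161, 164, 164, 163, 126, 115, 156, 165, 164, 165, 165]
```

```bash
python3 -c "
from workcell import manip
print(manip.sign_off())"
```

```text
the job is handed in; nothing more can be done
None
```

The long angle is nested flat in the jig and butted against the stop; I pressed it home at about 10 N for roughly 1 s, let go, and handed the job in at about 30 s, after one extra set-down and regrasp on the mat because joint 6 reached its limit.

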